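Set out the assay reagents on their colour-coded stands

TASK

Set out the reagents for the next assay: put each of the two bottles, the vial and the tube from the front row on the round stand whose colour matches its cap, standing flat inside the rim. Keep them upright on the way, as they stand now, and do not disturb the timer and the grey tip box.

Things in the scene. Friction and masses are not known exactly. Their poses are not given: they have to be found in the camera images.
- vial_mid (a point): Small brown vial with a wide green cap, 32 mm across and 58 mm tall; brown body up to 34 mm above its foot, cap of about 29 mm diameter above that. It starts in the front row at the right. The point is on its axis, half-way up (29 mm above its foot); z points up along it. Round, so its yaw does not matter.
- dark_mid (a point): Nearly black bottle with a white cap, 48 mm across and 90 mm tall; straight body up to about 60 mm above its foot, cap of 33 mm diameter from 66 to 90 mm. It starts in the front row at the right. The point is on its axis, half-way up (45 mm above its foot); z points up along it. Round, so its yaw does not matter.
- amber_mid (a point): Amber-brown bottle with a black cap, 56 mm across and 105 mm tall; straight body up to about 70 mm above its foot, cap of 35 mm diameter from 81 to 105 mm. It starts in the front row at the right. The point is on its axis, half-way up (52.5 mm above its foot); z points up along it. Round, so its yaw does not matter.
- tube_mid (a point): Plastic tube standing head down on its orange cap with its cone pointing up, 115 mm tall; cap 33 mm across and 14 mm high at the bottom, tube of 28 mm diameter above it up to about 95 mm, then the cone. It starts in the front row at the right. The point is on its axis, half-way up (57.5 mm above its foot); z points up along it. Round, so its yaw does not matter.
- stand_vial: Round stand with rim and well floor in green on a thin, wider light grey foot, fixed to the bench, for the vial with the green cap. Foot 76 mm across and 3 mm thick; round well 48 mm across (8 mm clear all round what belongs in it), its floor 3 mm and its rim 8 mm above the bench; rim 60 mm across outside. Origin at the centre of its underside, on the bench; z up.
- stand_dark: Round stand with rim and well floor in white on a thin, wider light grey foot, fixed to the bench, for the bottle with the white cap. Foot 92 mm across and 3 mm thick; round well 64 mm across (8 mm clear all round what belongs in it), its floor 3 mm and its rim 8 mm above the bench; rim 76 mm across outside. Origin at the centre of its underside, on the bench; z up.
- stand_amber: Round stand with rim and well floor in black on a thin, wider light grey foot, fixed to the bench, for the bottle with the black cap. Foot 100 mm across and 3 mm thick; round well 72 mm across (8 mm clear all round what belongs in it), its floor 3 mm and its rim 8 mm above the bench; rim 84 mm across outside. Origin at the centre of its underside, on the bench; z up.
- stand_tube: Round stand with rim and well floor in orange on a thin, wider light grey foot, fixed to the bench, for the tube with the orange cap. Foot 77 mm across and 3 mm thick; round well 49 mm across (8 mm clear all round what belongs in it), its floor 3 mm and its rim 8 mm above the bench; rim 61 mm across outside. Origin at the centre of its underside, on the bench; z up.
- timer: White bench timer, 66 x 66 x 23 mm, lying on the bench to the left of the stands; to be left alone. Origin at the centre of its underside.
- tips: Grey tip box with a clear top, 88 x 122 x 73 mm, on the bench behind the stands; to be left alone. Origin at the centre of its underside.
Mind the look-alikes: they are no part of the job. There is more than one size of the stand_tube; the job needs the larger.

How it is judged:
At the end, for the whole second after the job is handed in: The vial, the two bottles and the tube each stand upright (tilt under 0.08 rad) and at rest on the floor of the well of the stand of their cap's colour: axis within 12 mm of the stand's, height within 3 mm above and 4 mm below the seated height (horizontal distance between vial_mid and stand_vial below 0.012 m and z of vial_mid in the frame of stand_vial between 0.028 and 0.035 m and angle between each of vial_mid, dark_mid, amber_mid, tube_mid's own z axis and vertical below 0.08 rad and linear speed of each of vial, dark, amber, tube below 0.02 m/s and horizontal distance between dark_mid and stand_dark below 0.012 m and z of dark_mid in the frame of stand_dark between 0.044 and 0.051 m and horizontal distance between amber_mid and stand_amber below 0.012 m and z of amber_mid in the frame of stand_amber between 0.0515 and 0.0585 m and horizontal distance between tube_mid and stand_tube below 0.012 m and z of tube_mid in the frame of stand_tube between 0.0565 and 0.0635 m); the robot touches nothing.
It fails at once if one of the two bottles, the vial or the tube is tipped more than 35 degrees (angle between any of vial_mid, dark_mid, amber_mid, tube_mid's own z axis and vertical above 0.61 rad).
It fails at once if the timer is moved more than 20 mm (distance of timer from where it was at the start of the episode above 0.02 m).
It fails at once if the grey tip box is moved more than 20 mm (distance of tips from where it was at the start of the episode above 0.02 m).
It also fails if it takes over 120 s, if anything falls off the work surface, if the arm or the gripper's body presses on something with over 40 N, if the wrist force passes 120 N, or if a joint passes its speed limit or range.

ROBOT

A 7-joint arm with a two-finger parallel gripper is mounted at the origin on a cart in front of the work surface, level with it; the furniture and walls round the work are solid. World frame = base frame: x ahead of the robot, y to its left, z up, the work surface at z = 0. Lengths are in m, angles in rad, forces in N, time in s.
With the tool pointing down it reaches from about 0.425 to 0.875 m from the base axis. Payload 4.7 kg.
Tool frame: the origin (TCP) lies at the very end of the fingers, on their centre line; the grasp point (between the pads) lies 19 mm behind it; z points along the fingers, y is the direction in which the jaws open and shut (so a half turn about z gives the same grasp; the last joint's range is limited). The gripper opens to 87 mm and grips with 3 to 60 N. Pads are 19 mm wide; open, the fingers measure 117 mm over their backs; the gripper's body (75 mm by 190 mm) begins 51 mm behind the grasp point.
Start: joints at [1.335, 0.321, -0.07, 1.45, 0.023, 1.371, -0.057], TCP at [0.161, -0.63, 0.194] pointing down, gripper open.
Joint ranges: [-2.86, 2.86], [-0.3, 2.09], [-1.38, 1.24], [0.06, 2.45], [-1.56, 4.7], [0.09, 2.05], [-2.69, 2.69]. Speed limits (rad/s): [2.57, 2.57, 3.14, 3.14, 3.14, 3.14, 3.14].

INTERFACE

Orientations are given as a rotation vector (axis times angle).
In Python, from bench import ctrl gives the robot as it stands. The module is installed in compiled form; this text tells all that it offers.
- The arm moves only by the tool move_arm, never from a script. Its arguments are lists of equal length, an entry for each row: "dp": the shift along the tool's x, y, z in units of 30 mm (1.0 is 30 mm), a list of three; "turn": the turn about the tool's z in units of 5 degrees (1.0 is 5 degrees); "jaw": the opening, from -1 (shut) to 1 (fully open). A call has 1 to 5 rows; each row is the pose to reach, as a shift and turn from the pose commanded when the call began, along the tool's axes at that moment; what a row does not reach only later rows make up. A row lasts 1/10 s, in which the tool goes at most 50 mm and 8.59 degrees, less where a joint would pass 70% of its speed; a pose out of reach is approached as far as the arm can. A call with a gripper value outside its range is refused whole. The fingers move at their own pace and stop on an object; "grip_force" is the grip in N (left out, the last holds). Time passes only in rows, so rows that repeat a pose let the fingers close. It gives the time, the measured TCP pose, the force and the opening at its end, in the units of the state.
- ctrl.get_state(): the state, without advancing time (a new reading comes with each control period).
- ctrl.get_image(name): name is "scene" or "top" or "wrist"; returns the picture (420x560x3 uint8, red, green, blue); there is no depth.
- ctrl.camera_info(name): a dict with "intrinsics" (3x3 intrinsics, pixels), "dist" ([k1, k2, p1, p2, k3] as OpenCV has them; the pictures are not rectified), "extrinsics" (4x4, takes a point from world to camera coordinates). Camera axes: x right, y up, looking along -z (the intrinsics and any distortion apply to the point x, -y, -z); pixel columns grow to the right and rows downward; lengths in m; the calibration is good to about 2 mm. A picture is of the moment at which its call begins: read the wrist's pose just before it. camera_info takes no time and is no camera call; for the wrist camera it gives the pose at the moment of the call.
- ctrl.close_job(): hands the job in, once; it reports no verdict.
Trained networks look in the newest picture that a camera, given by its name, has taken for a name from the list of things; names that differ only in an ending like _2 or _b are one class to them, and where a whole thing is asked for, a point or a joint stands for the part that bears it (a point fixed in the world has none). Each returns a list of dicts, best first, with "confidence" (0 to 1); they miss things now and then, are a little off and sometimes report something else, mostly with a low value. They report only what shows in the picture. A call takes as long as a camera call. They do not tell look-alikes from the thing itself.
- ctrl.look_for(camera, target): "rect" ([centre column, centre row, width, height] in pixels, round what is visible of it).
- ctrl.masks_of(camera, target): "region" (420x560 bool, what is visible of it) and "rect" ([centre column, centre row, width, height] in pixels, round what is visible of it).
The state is a dict: "time": time; "joint_positions": joint angles; "qd": joint speeds; "joint_torque": joint torques, N m; "position": TCP position; "tool_rot": TCP orientation; "ft_force": force on the tool from outside, world axes, zero at the start; "torque": the same for the moment, N m; "grip_width": opening from 0.0 (shut) to 1.0 (fully open).
Only numpy, scipy, OpenCV 4.12 (cv2) and the standard library are available. Lean on these libraries where they do the work, as an engineer would, in place of code of your own. Each camera call takes 0.05 s, during which the arm holds its last target. There are 200 camera calls.

## Working session

There is one attempt and no reset: what is moved stays moved. The work goes in short steps, Python scripts to look and compute and a tool call to move; the robot and the scene stay as the last step left them, time stands still between calls to the robot, and variables do not carry over. Pictures are saved under pics/ and viewed, about 12 in all and at most 16, crops included, and the job is handed in when it is done.

Besides the shell and the picture viewer there is one more tool, called after "Request:" in YAML: its name, and indented under it one key for each argument. move_arm: Moves the arm, as the interface text tells. Its arguments: {"type":"object","properties":{"dp":{"type":"array","items":{"type":"array","items":{"type":"number"}}},"turn":{"type":"array","items":{"type":"number"}},"jaw":{"type":"array","items":{"type":"number"}},"grip_force":{"type":"number"}},"required":["dp","turn","jaw"]}

```bash
mkdir -p pics; python3 - <<'E'
from bench import ctrl
import cv2,numpy as np
s=ctrl.get_state();print(s)
for n in ("scene","top"):
    im=ctrl.get_image(n);cv2.imwrite(f"pics/{n}0.png",im[:,:,::-1])
    c=ctrl.camera_info(n);print(n,c)
    for t in ["vial_mid","dark_mid","amber_mid","tube_mid","stand_vial","stand_dark","stand_amber","stand_tube","timer","tips"]:
        print(t,[(round(d["confidence"],2),np.round(d["rect"]).tolist()) for d in ctrl.look_for(n,t)[:3]])
E
```

```text
{'time': 0.0, 'joint_positions': array([ 1.33509725,  0.32180986, -0.07009984,  1.45168465,  0.02260531,
        1.37075858, -0.05689324]), 'qd': array([ 0.00033305,  0.00062724, -0.00010304,  0.00155721,  0.0008353 ,
        0.00023758, -0.00040692]), 'joint_torque': array([ 2.26586608e-04, -4.91291535e+01, -4.03669160e-01, -3.12528241e+01,
       -6.36410387e-02,  4.36869403e-02,  1.86337852e-04]), 'position': array([ 0.1604945 , -0.62925578,  0.19246535]), 'tool_rot': array([-3.11528033e+00, -3.91216847e-01,  5.17635333e-04]), 'ft_force': array([-0.0642802 ,  1.11816165, -0.0533613 ]), 'torque': array([0.00479234, 0.01935417, 0.03981949]), 'grip_width': 1.0013588795409722}
scene {'intrinsics': array([[379.06217119,   0.        , 283.41882437],
       [  0.        , 379.06217119, 208.55794576],
       [  0.        ,   0.        ,   1.        ]]), 'dist': array([-0.05848161,  0.        ,  0.        ,  0.        ,  0.        ]), 'extrinsics': array([[ 0.85155331, -0.52405673, -0.01488291, -0.49554365],
       [ 0.43733023,  0.69440044,  0.5714458 , -0.30044601],
       [-0.28913532, 
[... 983 characters left out ...]
, -0.02063747,  0.19611308, -0.61050582],
       [-0.19619211, -0.00185696,  0.98056372, -1.50095475],
       [ 0.        ,  0.        ,  0.        ,  1.        ]])}
vial_mid [(0.55, [332.0, 273.0, 11.0, 7.0])]
dark_mid [(0.74, [413.0, 268.0, 17.0, 16.0]), (0.18, [190.0, 257.0, 28.0, 26.0])]
amber_mid [(0.57, [368.0, 277.0, 16.0, 16.0])]
tube_mid [(0.67, [290.0, 271.0, 10.0, 13.0])]
stand_vial []
stand_dark [(0.91, [192.0, 259.0, 26.0, 30.0]), (0.36, [240.0, 166.0, 38.0, 40.0])]
stand_amber [(0.66, [240.0, 211.0, 29.0, 29.0])]
stand_tube [(0.58, [183.0, 220.0, 20.0, 18.0]), (0.5, [157.0, 189.0, 16.0, 16.0])]
timer [(0.59, [151.0, 242.0, 23.0, 21.0])]
tips [(0.85, [240.0, 166.0, 43.0, 38.0])]
```

```bash
python3 - <<'E'
import cv2
t=cv2.imread("pics/top0.png")[130:330,130:450];cv2.imwrite("pics/v1.png",cv2.resize(t,None,fx=2.5,fy=2.5,interpolation=cv2.INTER_CUBIC))
t=cv2.imread("pics/scene0.png")[120:380,180:370];cv2.imwrite("pics/v2.png",cv2.resize(t,None,fx=2.3,fy=2.3,interpolation=cv2.INTER_CUBIC))
E
```

```text
(no output)
```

View pics/v1.png

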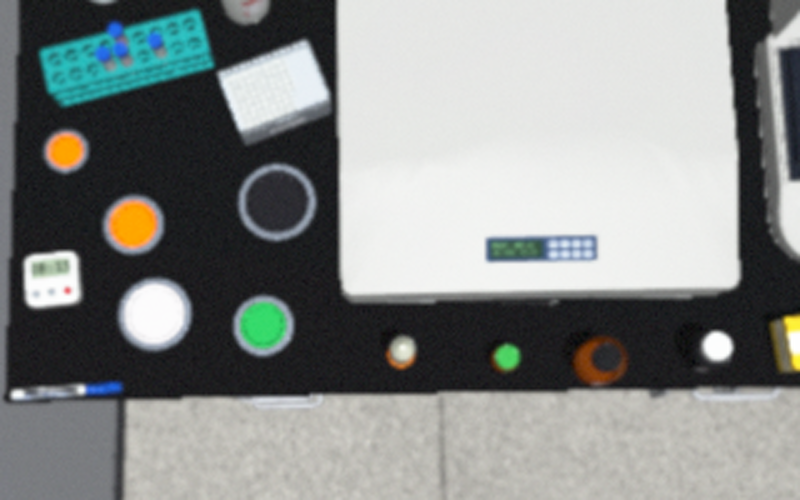

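View pics/v2.png

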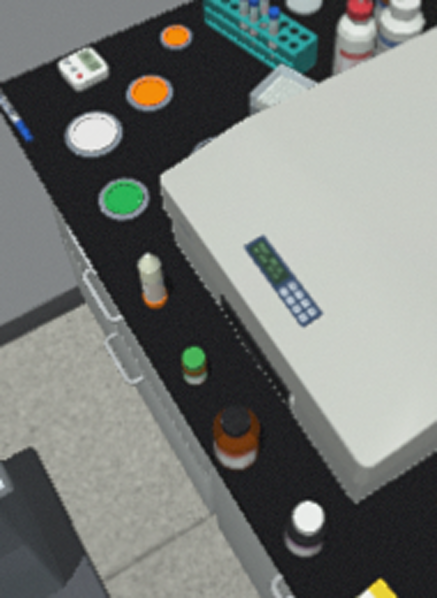

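The top view (×2.5, offset 130,130) shows, left to right, the tube (400,350), green-capped vial (507,357), amber bottle (600,358) and dark bottle (715,347). The stands are green (263,325), white (155,313) and black (277,203).

There are two orange stands: (133,224), about 58 px wide, and (65,150), about 43 px wide. The first matches the 77 mm foot, so it is the larger and the one needed. The tip box is at (275,90) and the timer at (52,278).

```bash
cat > h.py <<'E'
from bench import ctrl
import cv2,numpy as np
def ray(n,uv,info=None):
    c=info or ctrl.camera_info(n);K,D,E=c["intrinsics"],c["dist"],c["extrinsics"]
    p=cv2.undistortPoints(np.array([[uv]],float),K,D)[0,0]
    R=E[:3,:3];return -R.T@E[:3,3], R.T@np.array([p[0],-p[1],-1])
def onz(n,uv,z,info=None):
    o,d=ray(n,uv,info);return o+d*(z-o[2])/d[2]
def tri(a,b):
    (o1,d1),(o2,d2)=ray(*a),ray(*b)
    s=np.linalg.lstsq(np.c_[d1,-d2],o2-o1,rcond=None)[0]
    return (o1+s[0]*d1+o2+s[1]*d2)/2,np.linalg.norm(o1+s[0]*d1-o2-s[1]*d2)
def proj(n,P,info=None):
    c=info or ctrl.camera_info(n);E=c["extrinsics"];P=np.atleast_2d(P)@E[:3,:3].T+E[:3,3]
    return cv2.projectPoints(P*[1,-1,-1],np.zeros(3),np.zeros(3),c["intrinsics"],c["dist"])[0][:,0]
E
python3 - <<'E'
from h import *
v=lambda x,y:(130+x/2.5,130+y/2.5)
w=lambda x,y:(180+x/2.3,120+y/2.3)
for n,p,z in [("tube tip",(403,343),.115),("vial",(507,356),.058),("amber",(607,358),.105),("dark",(717,346),.09),
 ("sV",(263,325),.005),("sD",(155,313),.005),("sA",(277,203),.005),("sT",(133,224),.005),("small",(65,150),.005),("timer",(52,278),.023),("tips front-bottom",(285,130),.0),("tips left",(219,75),.07),("edge",(300,398),0),("mach bottom",(540,300),0)]:
    print(n,onz("top",v(*p),z).round(3))
for n,p,z in [("tube tip",(149,255),.115),("vial",(194,352),.058),("amber",(237,417),.105),("dark",(308,517),.09),("sV",(124,198),.005),("sD",(94,133),.005),("sT",(149,92),.005)]:
    print("sc",n,onz("scene",w(*p),z).round(3))
print(tri(("top",v(343,290)),("scene",w(163,178))), tri(("top",v(738,290)),("scene",w(357,497))))
print(tri(("top",v(487,238)),("scene",w(262,237))))
E
```

```text
tube tip [ 0.434 -0.027  0.115]
vial [ 0.42  -0.155  0.058]
amber [ 0.412 -0.268  0.105]
dark [ 0.425 -0.403  0.09 ]
sV [0.47  0.149 0.005]
sD [0.488 0.286 0.005]
sA [0.629 0.13  0.005]
sT [0.605 0.317 0.005]
small [0.705 0.407 0.005]
timer [0.534 0.414 0.023]
tips front-bottom [0.728 0.119 0.   ]
tips left [0.783 0.198 0.07 ]
edge [0.377 0.102 0.   ]
mach bottom [ 0.495 -0.207  0.   ]
sc tube tip [ 0.432 -0.029  0.115]
sc vial [ 0.423 -0.153  0.058]
sc amber [ 0.416 -0.271  0.105]
sc dark [ 0.424 -0.407  0.09 ]
sc sV [0.47  0.145 0.005]
sc sD [0.488 0.283 0.005]
sc sT [0.603 0.313 0.005]
(array([0.49420618, 0.04236454, 0.15443547]), np.float64(0.002048647367286645)) (array([ 0.48286792, -0.4234914 ,  0.11554687]), np.float64(0.012927393251407652))
(array([ 0.54419516, -0.1235141 ,  0.18983352]), np.float64(0.0016531578174849865))
```

Request:
move_arm:
  dp:
    - [5.2,-2.7,0]
    - [5.2,-2.7,0]
    - [5.2,-2.7,0]
    - [5.2,-2.7,0]
    - [5.2,-2.7,0]
  turn: [2.86,2.86,2.86,2.86,2.86]
  jaw: [1,1,1,1,1]

```text
time: 1.6
position: [0.2972, -0.5088, 0.1941]
tool_rot: [-3.141, -0.014, -0.004]
ft_force: [0.4, -0.7, 0.1]
grip_width: 1.003
```

Request:
move_arm:
  dp:
    - [4.3,-5.3,0]
    - [4.3,-5.3,0]
    - [4.3,-5.3,0]
    - [4.3,-5.3,0]
    - [4.3,-5.3,0]
  turn: [0,0,0,0,0]
  jaw: [1,1,1,1,1]

```text
time: 2.1
position: [0.4257, -0.3475, 0.1941]
tool_rot: [-3.139, -0.016, -0.005]
ft_force: [0.2, 0.2, -0.3]
grip_width: 1.001
```

```bash
python3 - <<'E'
from h import *
print(ctrl.get_state()["position"]);c=ctrl.camera_info("wrist");print(c)
cv2.imwrite("pics/w1.png",ctrl.get_image("wrist")[:,:,::-1])
for t in ["vial_mid","dark_mid","amber_mid","tube_mid"]:
    print(t,[(round(d["confidence"],2),np.round(d["rect"]).tolist()) for d in ctrl.look_for("wrist",t)[:3]])
E
```

```text
[ 0.42570497 -0.34754561  0.19409246]
{'intrinsics': array([[327.54731941,   0.        , 278.10705186],
       [  0.        , 327.54731941, 205.94612309],
       [  0.        ,   0.        ,   1.        ]]), 'dist': array([0.00987481, 0.        , 0.        , 0.        , 0.        ]), 'extrinsics': array([[ 0.01124948, -0.99993543, -0.00160546, -0.35125788],
       [ 0.95587636,  0.01122513, -0.29355473, -0.36811105],
       [ 0.2935538 ,  0.00176772,  0.95594092, -0.51713997],
       [ 0.        ,  0.        ,  0.        ,  1.        ]])}
vial_mid [(0.93, [106.0, 187.0, 48.0, 36.0])]
dark_mid [(0.62, [332.0, 186.0, 51.0, 57.0])]
amber_mid [(0.71, [207.0, 195.0, 68.0, 70.0])]
tube_mid [(0.89, [11.0, 172.0, 22.0, 31.0])]
```

View pics/w1.png

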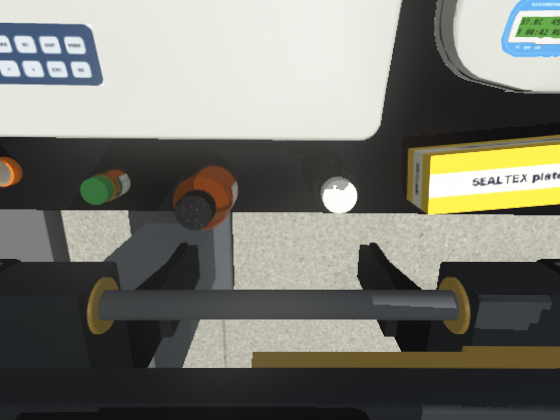

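The wrist picture shows the white cap top at (340,195), the black cap top at (194,211), the green cap top at (97,190), and the tube at the left edge (5,172).

```bash
python3 - <<'E'
from h import *
for n,p,z in [("dark",(340,195),.09),("amber",(194,211),.105),("vial",(97,190),.058),("machine top edge",(240,138),.12),("machine bottom",(240,138),.0)]: print(n,onz("wrist",p,z).round(4))
E
```

```text
dark [ 0.4204 -0.4132  0.09  ]
amber [ 0.4101 -0.2799  0.105 ]
vial [ 0.4177 -0.1698  0.058 ]
machine top edge [ 0.4759 -0.3253  0.12  ]
machine bottom [ 0.4642 -0.3117  0.    ]
```

Request:
move_arm:
  dp:
    - [0.2,-5.3,0]
    - [0.2,-5.3,0]
    - [0.2,-5.3,0]
    - [0.2,-5.3,0]
    - [0.2,-5.3,0]
  turn: [0,0,0,0,0]
  jaw: [1,1,1,1,1]

```text
time: 2.85
position: [0.4265, -0.1949, 0.194]
tool_rot: [3.14, 0.001, 0.001]
ft_force: [0.1, -1.2, -0.5]
grip_width: 1.004
```

```bash
python3 - <<'E'
from h import *
print(ctrl.get_state()["position"])
cv2.imwrite("pics/w2.png",ctrl.get_image("wrist")[:,:,::-1])
for t in ["vial_mid","tube_mid","stand_vial"]:
    print(t,[(round(d["confidence"],2),np.round(d["rect"]).tolist()) for d in ctrl.look_for("wrist",t)[:3]])
E
```

```text
[ 0.42651019 -0.19491854  0.19396166]
vial_mid [(0.83, [244.0, 189.0, 32.0, 36.0])]
tube_mid [(0.66, [115.0, 183.0, 73.0, 49.0])]
stand_vial []
```

View pics/w2.png

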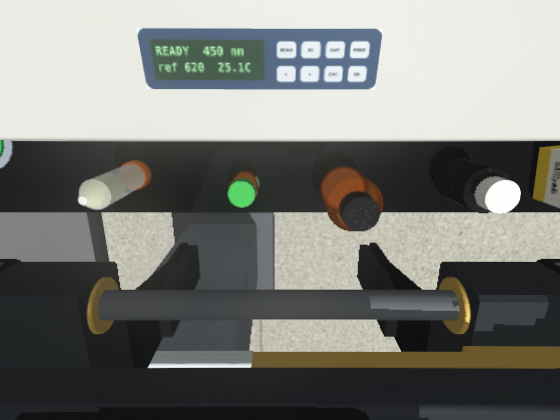

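The second wrist view shows the tube tip at (83,200), the green cap top at (242,194), the black cap top at (360,212) and the white cap top at (502,196).

```bash
python3 - <<'E'
from h import *
print(ctrl.get_state()["position"])
for n,p,z in [("tube",(83,200),.115),("tubecap",(137,173),.012),("dark",(502,196),.09),("amber",(360,212),.105),("vial",(242,194),.058)]: print(n,onz("wrist",p,z).round(4))
E
```

```text
[ 0.42611234 -0.19735205  0.1934091 ]
tube [ 0.4308 -0.0299  0.115 ]
tubecap [ 0.4332 -0.034   0.012 ]
dark [ 0.4261 -0.4048  0.09  ]
amber [ 0.4158 -0.2702  0.105 ]
vial [ 0.4202 -0.1593  0.058 ]
```

Request:
move_arm:
  dp:
    - [0.1,-5.4,0]
    - [0.1,-5.4,0]
    - [0.1,-5.4,0]
    - [0.1,-5.4,0]
    - [0.1,-5.4,0]
  turn: [0,0,0,0,0]
  jaw: [1,1,1,1,1]

```text
time: 3.55
position: [0.4301, -0.0321, 0.1938]
tool_rot: [3.141, 0.004, 0.001]
ft_force: [-0.3, -0.1, -0.1]
grip_width: 0.999
```

```bash
python3 - <<'E'
from h import *
ctrl.get_image("wrist");ctrl.get_image("wrist")
print(ctrl.get_state()["position"])
cv2.imwrite("pics/w3.png",ctrl.get_image("wrist")[:,:,::-1]);print(ctrl.camera_info("wrist")["extrinsics"][:3,3])
for t in ["tube_mid","stand_vial","stand_tube","stand_dark","stand_amber"]:
    print(t,[(round(d["confidence"],2),np.round(d["rect"]).tolist()) for d in ctrl.look_for("wrist",t)[:3]])
E
```

```text
[ 0.4298109  -0.03509614  0.19347377]
[-0.03349681 -0.37517048 -0.51942322]
tube_mid [(0.83, [270.0, 188.0, 32.0, 50.0]), (0.43, [390.0, 194.0, 42.0, 37.0])]
stand_vial [(0.65, [119.0, 141.0, 64.0, 69.0])]
stand_tube [(0.31, [18.0, 126.0, 36.0, 79.0])]
stand_dark [(0.83, [18.0, 126.0, 37.0, 78.0])]
stand_amber [(0.71, [106.0, 19.0, 66.0, 37.0])]
```

View pics/w3.png

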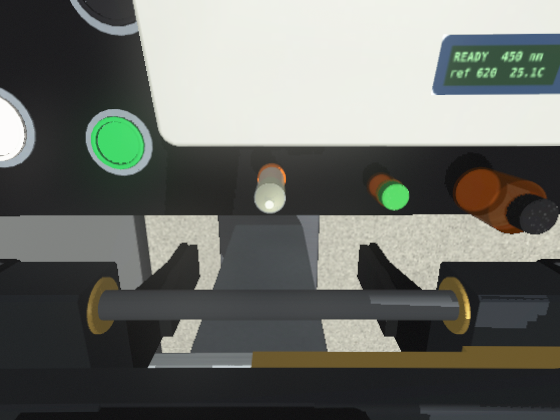

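```bash
python3 - <<'E'
from h import *
print(ctrl.get_state()["position"])
for n,p,z in [("tube",(269,204),.115),("tubecap",(271,174),.012),("vial",(395,197),.058),("sV",(119,142),.005)]: print(n,onz("wrist",p,z).round(4))
E
```

```text
[ 0.42963798 -0.03387468  0.1933935 ]
tube [ 0.4302 -0.0253  0.115 ]
tubecap [ 0.4351 -0.0249  0.012 ]
vial [ 0.4203 -0.154   0.058 ]
sV [0.4709 0.1485 0.005 ]
```

Request:
move_arm:
  dp:
    - [0.1,-0.15,0]
    - [0.1,-0.15,1.5]
    - [0.1,-0.15,3]
    - [0.1,-0.15,4.5]
    - [0.1,-0.15,4.5]
  turn: [0,0,0,0,0]
  jaw: [1,1,1,1,1]

```text
time: 4.45
position: [0.4275, -0.0273, 0.0536]
tool_rot: [-3.139, -0.001, 0.017]
ft_force: [-0.6, 0.1, 0.5]
grip_width: 0.999
```

Request:
move_arm:
  dp:
    - [0,0,0]
    - [0,0,0]
    - [0,0,0]
    - [0,0,0]
    - [0,0,0]
  turn: [0,0,0,0,0]
  jaw: [-1,-1,-1,-1,-1]
  grip_force: 15

```text
time: 4.95
position: [0.4335, -0.0285, 0.0596]
tool_rot: [3.141, 0.0, 0.003]
ft_force: [0.2, -0.2, -0.9]
grip_width: 0.632
```

Request:
move_arm:
  dp:
    - [0,0,0]
    - [0,0,0]
    - [0,0,0]
    - [0,0,0]
    - [0,0,0]
  turn: [0,0,0,0,0]
  jaw: [-1,-1,-1,-1,-1]

```text
time: 5.45
position: [0.4327, -0.0282, 0.0585]
tool_rot: [-3.142, -0.0, 0.0]
ft_force: [-0.1, -0.3, -0.4]
grip_width: 0.322
```

Request:
move_arm:
  dp:
    - [0,0,0]
    - [0,0,0]
    - [0,0,0]
    - [0,0,0]
    - [0,0,0]
  turn: [0,0,0,0,0]
  jaw: [-1,-1,-1,-1,-1]

```text
time: 5.95
position: [0.4327, -0.0282, 0.0585]
tool_rot: [3.142, 0.0, -0.0]
ft_force: [-0.6, -0.1, 1.1]
grip_width: 0.319
```

Request:
move_arm:
  dp:
    - [0,0,-0.5]
    - [0,0,-1.5]
    - [0,0,-2.5]
    - [0,0,-3.3]
    - [0,0,-3.6]
  turn: [0,0,0,0,0]
  jaw: [-1,-1,-1,-1,-1]

```text
time: 6.45
position: [0.4341, -0.0285, 0.1688]
tool_rot: [3.14, 0.0, 0.006]
ft_force: [0.5, -0.3, -0.3]
grip_width: 0.321
```

Request:
move_arm:
  dp:
    - [0,-1,0]
    - [0,-2.4,0]
    - [0,-3.8,0]
    - [0,-5.2,0]
    - [0,-6.2,0]
  turn: [0,0,0,0,0]
  jaw: [-1,-1,-1,-1,-1]

```text
time: 6.95
position: [0.4316, 0.1605, 0.1658]
tool_rot: [-3.141, -0.004, 0.001]
ft_force: [-0.3, -0.5, -0.3]
grip_width: 0.322
```

Request:
move_arm:
  dp:
    - [1,-1,0]
    - [2,-2,0]
    - [3,-3.0,0]
    - [4,-4,0]
    - [4.7,-4.7,0]
  turn: [0,0,0,0,0]
  jaw: [-1,-1,-1,-1,-1]

```text
time: 7.45
position: [0.5745, 0.3003, 0.164]
tool_rot: [-3.141, -0.001, 0.005]
ft_force: [-0.4, 0.3, 0.0]
grip_width: 0.321
```

```bash
python3 - <<'E'
from h import *
for i in range(4): im=ctrl.get_image("wrist")
s=ctrl.get_state();print(s["position"],s["tool_rot"],s["grip_width"])
im=ctrl.get_image("wrist");cv2.imwrite("pics/w4.png",im[:,:,::-1]);info=ctrl.camera_info("wrist")
for t in ["tube_mid","stand_vial","stand_tube","stand_dark","stand_amber"]:
    for d in ctrl.look_for("wrist",t)[:3]: print(t,round(d["confidence"],2),np.round(d["rect"]).tolist(),onz("wrist",d["rect"][:2],.003,info).round(4))
E
```

```text
[0.57253143 0.29899051 0.16465861] [ 3.14113576e+00  2.35417409e-03 -5.41069128e-03] 0.32098384565389265
tube_mid 0.84 [277.0, 243.0, 54.0, 96.0] [0.5    0.2998 0.003 ]
stand_vial 0.85 [404.0, 250.0, 62.0, 30.0] [0.4913 0.15   0.003 ]
stand_tube 0.63 [277.0, 243.0, 58.0, 98.0] [0.4992 0.2995 0.003 ]
stand_tube 0.62 [264.0, 151.0, 68.0, 71.0] [0.6071 0.3138 0.003 ]
stand_dark 0.64 [290.0, 234.0, 73.0, 40.0] [0.5106 0.2846 0.003 ]
stand_dark 0.26 [405.0, 248.0, 62.0, 26.0] [0.4931 0.1492 0.003 ]
stand_amber 0.61 [441.0, 126.0, 96.0, 96.0] [0.6335 0.1277 0.003 ]
```

View pics/w4.png

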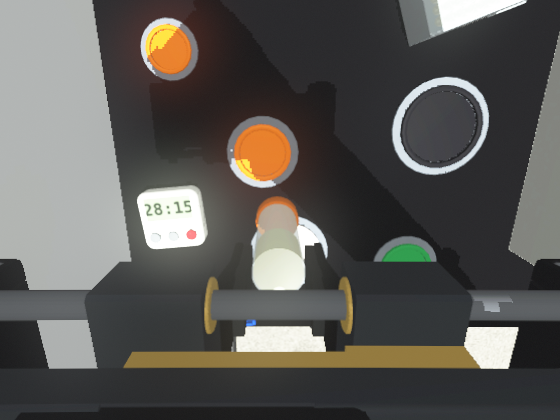

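The held tube is upright, with its cap at (277,215). The larger orange stand is at (262,151) and the smaller at (169,48). All estimates for the larger one put it near (0.605, 0.315).

Request:
move_arm:
  dp:
    - [0.6,-0.3,0]
    - [1.08,-0.53,0]
    - [1.08,-0.53,0]
    - [1.08,-0.53,1]
    - [1.08,-0.53,2]
  turn: [0,0,0,0,0]
  jaw: [-1,-1,-1,-1,-1]

```text
time: 8.45
position: [0.6061, 0.3147, 0.1073]
tool_rot: [-3.141, 0.0, -0.004]
ft_force: [-0.5, 0.0, -0.6]
grip_width: 0.319
```

Request:
move_arm:
  dp:
    - [0,0,0]
    - [0,0,0.5]
    - [0,0,0.9]
    - [0,0,1.0]
    - [0,0,1.0]
  turn: [0,0,0,0,0]
  jaw: [-1,-1,-1,-1,-1]

```text
time: 8.95
position: [0.6059, 0.3146, 0.0764]
tool_rot: [3.141, 0.0, -0.001]
ft_force: [0.8, -0.5, -0.3]
grip_width: 0.318
```

```bash
python3 - <<'E'
from h import *
for i in range(4): im=ctrl.get_image("wrist")
s=ctrl.get_state();print(s["position"],s["tool_rot"],s["grip_width"],s["ft_force"])
E
```

```text
[0.60640071 0.31505964 0.07732583] [-3.14103411e+00 -3.65920029e-04 -1.64891350e-03] 0.3224026030407707 [ 0.10169666  0.3949042  -0.5841925 ]
```

Request:
move_arm:
  dp:
    - [0,0,0.2]
    - [0,0,0.35]
    - [0,0,0.45]
    - [0,0,0.5]
    - [0,0,0.5]
  turn: [0,0,0,0,0]
  jaw: [-1,-1,-1,-1,-1]

```text
time: 9.65
position: [0.6061, 0.3147, 0.0616]
tool_rot: [3.141, 0.0, 0.0]
ft_force: [0.6, 0.1, -0.2]
grip_width: 0.322
```

Request:
move_arm:
  dp:
    - [0,0,0.02]
    - [0,0,0.03]
    - [0,0,0.03]
    - [0,0,0.03]
    - [0,0,0.03]
  turn: [0,0,0,0,0]
  jaw: [-1,-1,-1,-1,-1]

```text
time: 10.15
position: [0.6064, 0.315, 0.0615]
tool_rot: [-3.141, -0.0, -0.002]
ft_force: [-0.7, -1.0, 5.5]
grip_width: 0.32
```

Request:
move_arm:
  dp:
    - [0,0,0]
    - [0,0,0]
    - [0,0,0]
    - [0,0,0]
    - [0,0,0]
  turn: [0,0,0,0,0]
  jaw: [0.4,0.4,0.4,0.4,0.4]

```text
time: 10.65
position: [0.6059, 0.3146, 0.0603]
tool_rot: [3.141, 0.0, -0.001]
ft_force: [-0.4, -0.0, 0.3]
grip_width: 0.666
```

Request:
move_arm:
  dp:
    - [0,0,-0.5]
    - [0,0,-1.5]
    - [0,0,-2.8]
    - [0,0,-3.8]
    - [0,0,-4.2]
  turn: [0,0,0,0,0]
  jaw: [0.4,0.4,0.4,0.4,0.4]

```text
time: 11.15
position: [0.6073, 0.3162, 0.1918]
tool_rot: [-3.138, -0.001, -0.009]
ft_force: [-0.5, 0.4, -0.2]
grip_width: 0.696
```

Request:
move_arm:
  dp:
    - [-1.4,1,0]
    - [-2.8,2,0]
    - [-4.2,3,0]
    - [-5.2,3.8,0]
    - [-5.8,4.2,0]
  turn: [0,0,0,0,0]
  jaw: [1,1,1,1,1]

```text
time: 11.65
position: [0.4293, 0.186, 0.1855]
tool_rot: [3.138, -0.003, -0.003]
ft_force: [0.8, -1.0, 0.4]
grip_width: 0.987
```

```bash
python3 - <<'E'
from h import *
for i in range(4): im=ctrl.get_image("top")
s=ctrl.get_state();print(s["position"],s["tool_rot"],s["grip_width"],s["ft_force"])
a=ctrl.get_image("top")[130:330,130:290];b=ctrl.get_image("wrist")
cv2.imwrite("pics/c5.png",np.hstack([cv2.resize(a,(336,420),interpolation=cv2.INTER_CUBIC),b[:, :440]])[:,:,::-1])
E
```

```text
[0.43255783 0.18836378 0.18704317] [ 3.14035944e+00 -1.11320701e-03  3.10752371e-03] 0.9948171309876878 [-0.22626658 -0.19630213  1.30932236]
```

View pics/c5.png

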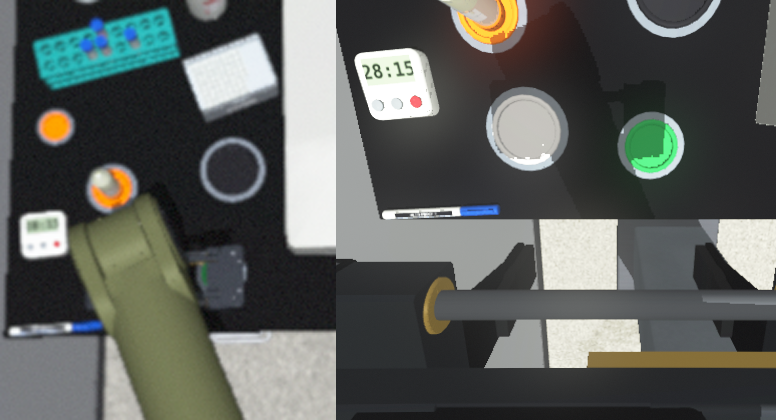

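The tube stands in the larger orange well, upright. In the wrist half, the white stand is at (191,129) and the green at (315,145).

```bash
python3 - <<'E'
from h import *
print(ctrl.get_state()["position"])
for n,p,z in [("sD",(191,129),.003),("sV",(315,145),.003)]: print(n,onz("wrist",p,z).round(4))
E
```

```text
[0.4327434  0.18951505 0.18690511]
sD [0.4887 0.2878 0.003 ]
sV [0.4713 0.1487 0.003 ]
```

Request:
move_arm:
  dp:
    - [0,1.4,0]
    - [0,2.8,0]
    - [-0.1,4.2,0]
    - [-0.1,5.6,0]
    - [-0.1,6.5,0]
  turn: [0,0,0,0,0]
  jaw: [1,1,1,1,1]

```text
time: 12.45
position: [0.4296, -0.0088, 0.1863]
tool_rot: [-3.141, 0.002, 0.001]
ft_force: [0.3, 0.5, -0.4]
grip_width: 0.998
```

Request:
move_arm:
  dp:
    - [0,1.4,0]
    - [-0.1,2.8,0]
    - [-0.2,4,0]
    - [-0.29,4.95,0]
    - [-0.29,4.95,0]
  turn: [0,0,0,0,0]
  jaw: [1,1,1,1,1]

```text
time: 12.95
position: [0.4204, -0.1587, 0.1856]
tool_rot: [-3.14, 0.008, 0.002]
ft_force: [-0.0, 0.6, -0.2]
grip_width: 1.0
```

```bash
python3 - <<'E'
from h import *
for i in range(3): im=ctrl.get_image("wrist")
s=ctrl.get_state();print(s["position"],s["tool_rot"],s["grip_width"],s["ft_force"])
E
```

```text
[ 0.42130408 -0.15349528  0.18607478] [-3.13963144e+00 -3.60607693e-03  1.25128576e-03] 0.9966014734711015 [-1.10463858  0.15474528  0.01413237]
```

Request:
move_arm:
  dp:
    - [0,0,1.2]
    - [0,0,2.6]
    - [0,0,4]
    - [0,0,5]
    - [0,0,5.3]
  turn: [0,0,0,0,0]
  jaw: [0.7,0.5,0.4,0.2,0.1]

```text
time: 13.6
position: [0.4185, -0.152, 0.0246]
tool_rot: [-3.138, -0.006, 0.008]
ft_force: [1.0, -0.1, -0.2]
grip_width: 0.629
```

Request:
move_arm:
  dp:
    - [0,0,0]
    - [0,0,0]
    - [0,0,0]
    - [0,0,0]
    - [0,0,0]
  turn: [0,0,0,0,0]
  jaw: [0,-0.1,-0.2,-0.4,-1]

```text
time: 14.1
position: [0.4213, -0.1554, 0.0287]
tool_rot: [3.14, -0.0, 0.003]
ft_force: [-0.4, -0.1, 9.5]
grip_width: 0.302
```

Request:
move_arm:
  dp:
    - [0,0,0]
    - [0,0,0]
    - [0,0,0]
    - [0,0,0]
    - [0,0,0]
  turn: [0,0,0,0,0]
  jaw: [-1,-1,-1,-1,-1]

```text
time: 14.6
position: [0.4238, -0.1581, 0.031]
tool_rot: [3.136, -0.001, 0.01]
ft_force: [-0.7, -3.7, 13.0]
grip_width: 0.01
```

```bash
python3 - <<'E'
from h import *
im=ctrl.get_image("wrist");b=ctrl.get_image("scene")[200:330,200:330]
s=ctrl.get_state();print(s["position"],s["tool_rot"],s["grip_width"],s["ft_force"])
cv2.imwrite("pics/c6.png",np.hstack([im[100:,100:440],cv2.resize(b,(320,320),interpolation=cv2.INTER_CUBIC)])[:,:,::-1])
E
```

```text
[ 0.42377725 -0.15826811  0.03102406] [ 3.13560958e+00 -1.00239529e-03  1.02810266e-02] 0.006342431602423787 [ 0.14593184 -3.90992549 12.70330817]
```

View pics/c6.png

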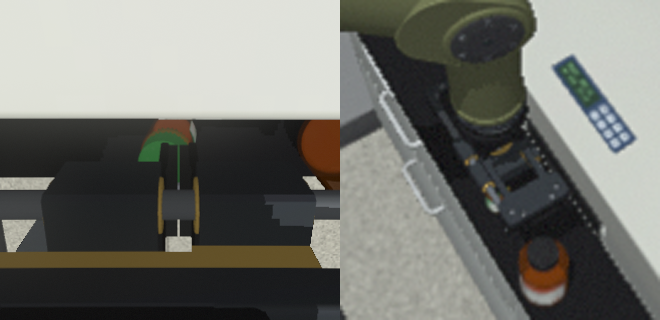

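Request:
move_arm:
  dp:
    - [0,0,-0.05]
    - [0,0,-0.1]
    - [0,0,-0.15]
    - [0,0,-0.2]
    - [0,0,-0.25]
  turn: [0,0,0,0,0]
  jaw: [-1,-1,-1,-1,-1]

```text
time: 15.2
position: [0.42, -0.1545, 0.0349]
tool_rot: [-3.141, -0.001, 0.001]
ft_force: [-0.1, -0.2, 0.5]
grip_width: 0.005
```

```bash
python3 - <<'E'
from h import *
im=ctrl.get_image("wrist");b=ctrl.get_image("top")[220:300,290:390]
s=ctrl.get_state();print(s["position"],s["tool_rot"],s["grip_width"],s["ft_force"])
cv2.imwrite("pics/c7.png",np.hstack([cv2.resize(im[190:310,200:360],(480,360)),cv2.resize(b,(320,360),interpolation=cv2.INTER_CUBIC)])[:,:,::-1])
E
```

```text
[ 0.42022562 -0.15462865  0.03501031] [-3.14135628e+00 -5.88863723e-04  6.01171893e-04] 0.0073651496204915025 [-0.0672246   0.30397563 -0.39462645]
```

View pics/c7.png

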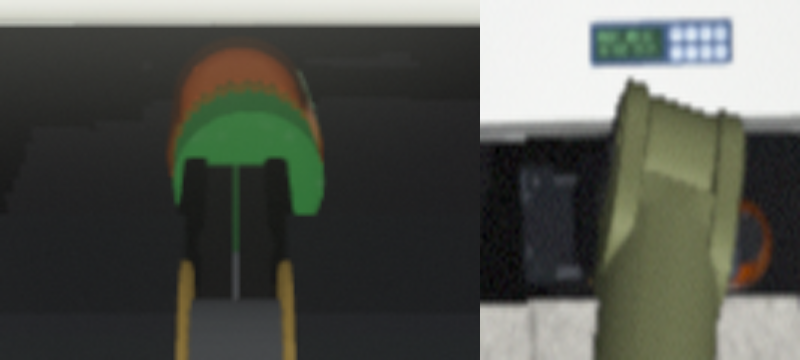

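```bash
python3 - <<'E'
from h import *
from scipy.optimize import least_squares
info=ctrl.camera_info("wrist");th=np.linspace(0,2*np.pi,90)
def e(c,z,r):
    q=proj("wrist",np.c_[c[0]+r*np.cos(th),c[1]+r*np.sin(th),0*th+z],info);return q
for z,r in ((.058,.0145),(.0605,.0145),(.055,.0145)):
    f=lambda c:(lambda q:[q[:,1].min()-227.3,(q[:,0].min()+q[:,0].max())/2-283])(e(c,z,r))
    s=least_squares(f,[.43,-.155]);q=e(s.x,z,r);print(z,s.x.round(4),q.min(0),q.max(0))
f=lambda c:(lambda q:[q[:,1].min()-(190+48/3),(q[:,0].min()+q[:,0].max())/2-(200+240/3)])(e(c,.034,.016))
print("body",least_squares(f,[.43,-.155]).x)
q=e([.42,-.154],.058,.0145);print(q.min(0),q.max(0))
E
```

```text
0.058 [ 0.4237 -0.1566] [257.21448654 227.3       ] [308.78551346 274.44316026]
0.0605 [ 0.4247 -0.1566] [256.83482916 227.3       ] [309.16517084 275.12119834]
0.055 [ 0.4225 -0.1567] [257.6557794 227.3      ] [308.3442206  273.65447487]
body [ 0.42699455 -0.15506311]
[252.69449973 233.55937004] [303.9631934  280.15324735]
```

```bash
python3 - <<'E'
from h import *
info=ctrl.camera_info("wrist");E=info["extrinsics"];print("cam",-E[:3,:3].T@E[:3,3])
p=ctrl.get_state()["position"]
for dx in (-.0095,.0095):
  for dz in (0,.019,.04): print(dx,dz,proj("wrist",p+[dx,0,dz],info))
for i in range(2): im=ctrl.get_image("wrist")
cv2.imwrite("pics/w8.png",cv2.resize(im[180:340,190:380],None,fx=4,fy=3.6,interpolation=cv2.INTER_CUBIC)[:,:,::-1])
E
```

```text
cam [ 0.50279784 -0.15372769  0.22639595]
-0.0095 0 [[279.25633764 254.52079622]]
-0.0095 0.019 [[279.37350614 268.74317974]]
-0.0095 0.04 [[279.53192622 287.96748822]]
0.0095 0 [[279.32576256 226.78056486]]
0.0095 0.019 [[279.45312543 238.72232918]]
0.0095 0.04 [[279.62632751 254.95812936]]
```

View pics/w8.png

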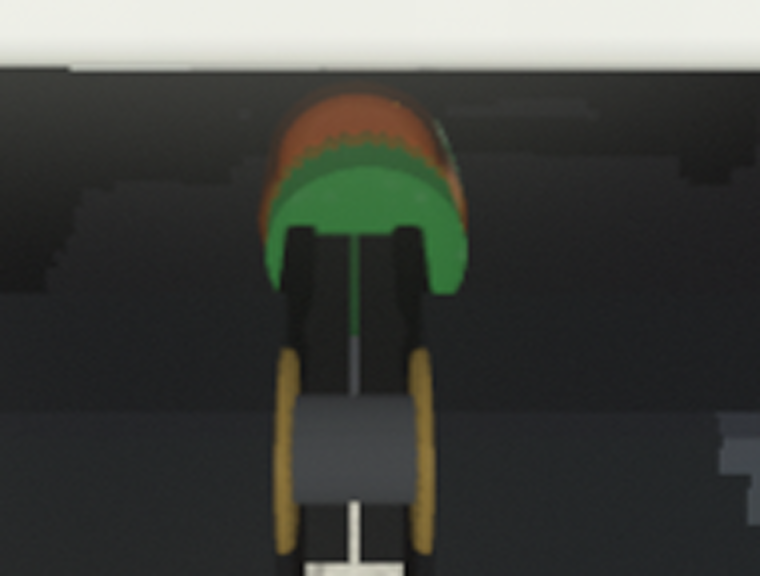

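The enlarged view shows the vial still upright at (0.424, -0.157). The closed fingertips rest on top of its cap, and the gap between them shows green down to row ~273. The real finger ends therefore sit about 24 mm higher than the stated TCP, so the jaws closed on the cap's top edge and slipped off. I'll rise, open, and go lower.

Request:
move_arm:
  dp:
    - [0,0,-0.5]
    - [0.12,0.07,-1.2]
    - [0.12,0.07,-1.5]
    - [0.12,0.07,-1.5]
    - [0.12,0.07,-1.5]
  turn: [0,0,0,0,0]
  jaw: [-1,-1,0.4,0.4,0.4]

```text
time: 15.9
position: [0.4235, -0.1568, 0.0795]
tool_rot: [-3.141, -0.0, 0.001]
ft_force: [-0.2, -0.5, -1.2]
grip_width: 0.192
```

Request:
move_arm:
  dp:
    - [0,0,0]
    - [0,0,0]
    - [0,0,0]
    - [0,0,0]
    - [0,0,0]
  turn: [0,0,0,0,0]
  jaw: [0.4,0.4,0.4,0.4,0.4]

```text
time: 16.4
position: [0.424, -0.1569, 0.08]
tool_rot: [-3.141, -0.0, 0.0]
ft_force: [0.1, 0.6, 0.4]
grip_width: 0.643
```

Request:
move_arm:
  dp:
    - [0,0,0]
    - [0,0,0]
    - [0,0,0]
    - [0,0,0]
    - [0,0,0]
  turn: [0,0,0,0,0]
  jaw: [0.4,0.4,0.4,0.4,0.4]

```text
time: 16.9
position: [0.424, -0.157, 0.0802]
tool_rot: [3.141, 0.0, -0.0]
ft_force: [-0.8, 0.3, 0.1]
grip_width: 0.702
```

Now go down to TCP z of about 0.010, slowly, watching the force.

Request:
move_arm:
  dp:
    - [0,0,0.6]
    - [0,0,1.2]
    - [0,0,1.6]
    - [0,0,1.75]
    - [0,0,1.75]
  turn: [0,0,0,0,0]
  jaw: [0.4,0.4,0.4,0.4,0.4]

```text
time: 17.4
position: [0.4236, -0.1567, 0.0272]
tool_rot: [-3.141, -0.0, 0.002]
ft_force: [-0.6, -0.2, 0.1]
grip_width: 0.699
```

Request:
move_arm:
  dp:
    - [0,0,0.2]
    - [0,0,0.4]
    - [0,0,0.55]
    - [0,0,0.6]
    - [0,0,0.6]
  turn: [0,0,0,0,0]
  jaw: [0.4,0.4,0.4,0.4,0.4]

```text
time: 17.9
position: [0.4238, -0.1569, 0.0094]
tool_rot: [-3.141, -0.0, 0.001]
ft_force: [-0.3, -0.7, 0.0]
grip_width: 0.702
```

Request:
move_arm:
  dp:
    - [0,0,0]
    - [0,0,0]
    - [0,0,0]
    - [0,0,0]
    - [0,0,0]
  turn: [0,0,0,0,0]
  jaw: [0,-0.2,-0.3,-0.3,-0.3]

```text
time: 18.4
position: [0.4241, -0.1569, 0.0097]
tool_rot: [3.142, 0.0, 0.0]
ft_force: [-0.2, 0.7, -0.3]
grip_width: 0.377
```

```bash
python3 - <<'E'
from h import *
im=ctrl.get_image("wrist");s=ctrl.get_state();print(s["position"],s["grip_width"],s["ft_force"])
cv2.imwrite("pics/w9.png",cv2.resize(im[180:340,190:380],None,fx=4,fy=3.6,interpolation=cv2.INTER_CUBIC)[:,:,::-1])
E
```

```text
[ 0.4240599  -0.15695539  0.00970102] 0.3661187189954789 [ 0.31593083  0.20202742 -0.01624011]
```

View pics/w9.png

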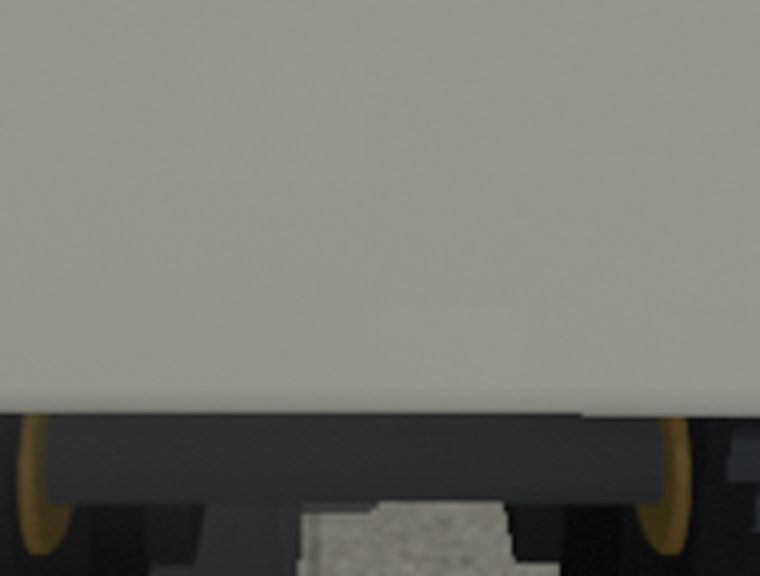

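The machine's front blocks the view at this height. The opening of 0.367 matches the vial's 32 mm, so I'll close fully and check.

Request:
move_arm:
  dp:
    - [0,0,0]
    - [0,0,0]
    - [0,0,0]
    - [0,0,0]
    - [0,0,0]
  turn: [0,0,0,0,0]
  jaw: [-1,-1,-1,-1,-1]
  grip_force: 15

```text
time: 18.95
position: [0.424, -0.1569, 0.0097]
tool_rot: [3.142, 0.001, -0.0]
ft_force: [0.2, 0.1, 0.4]
grip_width: 0.351
```

Request:
move_arm:
  dp:
    - [0,0,-0.1]
    - [0,0,-0.3]
    - [0,0,-0.5]
    - [0,0,-0.6]
    - [0,0,-0.6]
  turn: [0,0,0,0,0]
  jaw: [-1,-1,-1,-1,-1]

```text
time: 19.45
position: [0.4246, -0.1573, 0.0284]
tool_rot: [3.141, 0.0, 0.002]
ft_force: [1.1, -0.1, 0.1]
grip_width: 0.348
```

The opening held at 0.348 after lifting, so the vial is gripped. Carrying it to the green stand, with a 30° turn so the gripper body clears the machine corner.

Request:
move_arm:
  dp:
    - [0,0,-0.6]
    - [0,0,-1.6]
    - [0,0,-2.6]
    - [0,0,-3.2]
    - [0,0,-3.2]
  turn: [0,0,0,0,0]
  jaw: [-1,-1,-1,-1,-1]

```text
time: 19.95
position: [0.426, -0.1578, 0.1262]
tool_rot: [3.139, 0.0, 0.007]
ft_force: [0.5, 0.0, -1.1]
grip_width: 0.349
```

Request:
move_arm:
  dp:
    - [0.2,-1,0]
    - [0.2,-2.3,0]
    - [0.2,-3.6,0]
    - [0.2,-4.6,0]
    - [0.2,-5.2,0]
  turn: [0,0,0,0,0]
  jaw: [-1,-1,-1,-1,-1]

```text
time: 20.45
position: [0.4289, 0.0017, 0.1224]
tool_rot: [-3.141, -0.005, 0.003]
ft_force: [-1.0, -0.1, -0.5]
grip_width: 0.346
```

Request:
move_arm:
  dp:
    - [0.2,-1,0]
    - [0.5,-2.3,0]
    - [0.9,-3.6,0]
    - [1.2,-4.6,0]
    - [1.35,-4.95,0]
  turn: [1,2.5,4,5.5,6]
  jaw: [-1,-1,-1,-1,-1]

```text
time: 20.95
position: [0.4698, 0.1504, 0.1225]
tool_rot: [-3.033, 0.814, 0.002]
ft_force: [-0.3, 0.3, -0.3]
grip_width: 0.346
```

```bash
python3 - <<'E'
from h import *
for i in range(4): im=ctrl.get_image("wrist")
s=ctrl.get_state();print(s["position"],s["tool_rot"],s["grip_width"],s["ft_force"],s["joint_positions"].round(2))
cv2.imwrite("pics/w10.png",im[:,:,::-1])
E
```

```text
[0.46944122 0.14708562 0.12238926] [ 3.03468879 -0.80892559 -0.00367734] 0.3448477731899385 [-0.27445601 -1.36119347  0.24696943] [ 0.53  0.1  -0.93  1.9   0.09  1.19 -2.51]
```

View pics/w10.png

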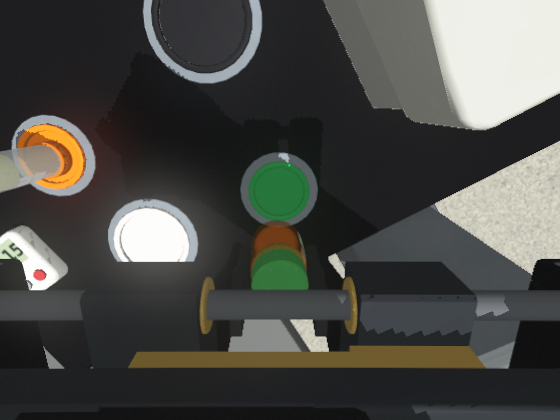

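The vial is upright in the jaws at (278,258). The green stand at (279,190) is directly ahead of and below it, as expected. Lowering.

Request:
move_arm:
  dp:
    - [0.05,0,0.8]
    - [0.05,0,1.7]
    - [0.05,0,2.5]
    - [0.05,0,3.1]
    - [0.05,0,3.3]
  turn: [0,0,0,0,0]
  jaw: [-1,-1,-1,-1,-1]

```text
time: 21.65
position: [0.4696, 0.1443, 0.0222]
tool_rot: [3.031, -0.814, -0.006]
ft_force: [0.3, -0.4, -0.2]
grip_width: 0.353
```

Request:
move_arm:
  dp:
    - [0,0,0.1]
    - [0,0,0.2]
    - [0,0,0.3]
    - [0,0,0.33]
    - [0,0,0.33]
  turn: [0,0,0,0,0]
  jaw: [-1,-1,-1,-1,-1]

```text
time: 22.15
position: [0.472, 0.1468, 0.015]
tool_rot: [3.035, -0.813, 0.001]
ft_force: [-0.5, 0.6, -0.3]
grip_width: 0.344
```

Request:
move_arm:
  dp:
    - [0,0,0]
    - [0,0,0.02]
    - [0,0,0.03]
    - [0,0,0.03]
    - [0,0,0.03]
  turn: [0,0,0,0,0]
  jaw: [-1,-1,-1,-1,-1]

```text
time: 22.65
position: [0.4717, 0.1468, 0.0138]
tool_rot: [3.035, -0.813, -0.0]
ft_force: [-0.2, 0.2, -1.4]
grip_width: 0.35
```

Request:
move_arm:
  dp:
    - [0,0,0.02]
    - [0,0,0.04]
    - [0,0,0.04]
    - [0,0,0.04]
    - [0,0,0.04]
  turn: [0,0,0,0,0]
  jaw: [-1,-1,-1,-1,-1]

```text
time: 23.15
position: [0.4718, 0.1468, 0.0127]
tool_rot: [3.035, -0.813, 0.0]
ft_force: [-0.8, 0.2, 1.1]
grip_width: 0.349
```

Request:
move_arm:
  dp:
    - [0,0,0]
    - [0,0,0]
    - [0,0,0]
    - [0,0,0]
    - [0,0,0]
  turn: [0,0,0,0,0]
  jaw: [0.3,0.3,0.3,0.3,0.3]

```text
time: 23.65
position: [0.4717, 0.1468, 0.0126]
tool_rot: [3.035, -0.813, -0.0]
ft_force: [0.5, -0.5, 0.3]
grip_width: 0.636
```

Request:
move_arm:
  dp:
    - [0,0,-0.5]
    - [0,0,-1.5]
    - [0,0,-3]
    - [0,0,-4.5]
    - [0,0,-5.5]
  turn: [0,0,0,0,0]
  jaw: [0.3,0.3,0.3,0.3,0.3]

```text
time: 24.15
position: [0.4728, 0.1478, 0.1819]
tool_rot: [-3.034, 0.811, -0.007]
ft_force: [0.3, -0.1, 0.3]
grip_width: 0.65
```

Request:
move_arm:
  dp:
    - [0.1,1.2,0]
    - [0.5,2.8,0]
    - [1,4.2,0]
    - [1.6,5.6,0]
    - [2.06,6.43,0]
  turn: [-1.2,-2.6,-4,-5.4,-6]
  jaw: [1,1,1,1,1]

```text
time: 24.65
position: [0.4286, -0.0521, 0.1792]
tool_rot: [3.14, 0.009, 0.004]
ft_force: [1.0, -0.4, 0.2]
grip_width: 0.97
```

```bash
python3 - <<'E'
from h import *
for i in range(4): im=ctrl.get_image("top")
s=ctrl.get_state();print(s["position"],s["tool_rot"],s["grip_width"])
a=ctrl.get_image("top")[200:310,140:310];b=ctrl.get_image("scene")[130:250,180:300]
cv2.imwrite("pics/c11.png",np.hstack([cv2.resize(a,(440,285),interpolation=cv2.INTER_CUBIC),cv2.resize(b,(285,285),interpolation=cv2.INTER_CUBIC)])[:,:,::-1])
E
```

```text
[ 0.42900382 -0.05131925  0.1785016 ] [-3.14123530e+00  3.36451735e-03 -1.78911033e-03] 0.9955422568256538
```

View pics/c11.png

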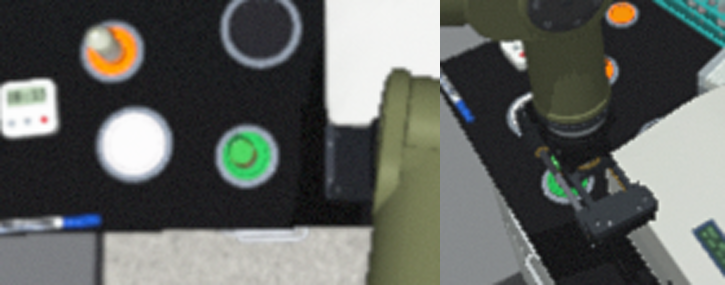

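The vial stands in the green well at about (243,150) and the tube in the orange well. Next is the amber bottle, gripped by its cap. 13 pictures viewed so far.

Request:
move_arm:
  dp:
    - [0,1.3,0]
    - [-0.1,2.8,0]
    - [-0.3,4.4,0]
    - [-0.5,6,0]
    - [-0.5,7.29,0]
  turn: [0,0,0,0,0]
  jaw: [1,1,1,1,1]

```text
time: 25.45
position: [0.4138, -0.2712, 0.178]
tool_rot: [3.141, 0.001, 0.0]
ft_force: [0.5, 0.3, -0.2]
grip_width: 0.998
```

```bash
python3 - <<'E'
from h import *
for i in range(5): im=ctrl.get_image("wrist")
s=ctrl.get_state();print(s["position"],s["tool_rot"],s["grip_width"]);info=ctrl.camera_info("wrist")
cv2.imwrite("pics/w12.png",im[:,:,::-1])
for t,h in (("amber_mid",.0525),("dark_mid",.045)):
  for d in ctrl.masks_of("wrist",t)[:2]:
    print(t,round(d["confidence"],2),np.round(d["rect"]).tolist())
# cap circle predicted
th=np.linspace(0,2*np.pi,60)
for c in ((.414,-.270),):
    q=proj("wrist",np.c_[c[0]+.0175*np.cos(th),c[1]+.0175*np.sin(th),0*th+.105],info);print(q.min(0),q.max(0))
E
```

```text
[ 0.41493222 -0.26785618  0.17769415] [-3.14042979e+00 -4.49069054e-03 -3.49961642e-04] 1.003851734608119
amber_mid 0.94 [280.0, 191.0, 64.0, 68.0]
dark_mid 0.97 [414.0, 179.0, 73.0, 57.0]
[260.91544361 187.56606581] [302.27190894 227.02801803]
```

View pics/w12.png

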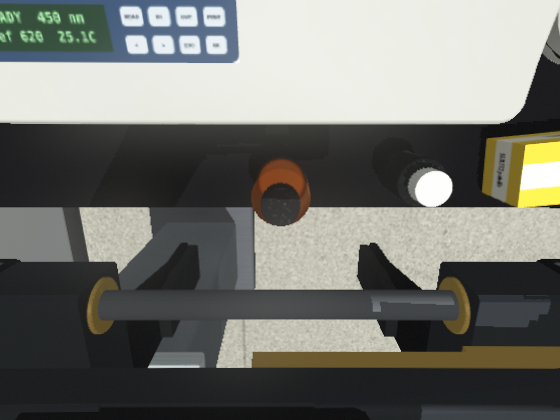

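The amber cap is at (280,205), within a pixel or two of where (0.415, -0.2695) predicts it. Descending to the cap.

Request:
move_arm:
  dp:
    - [0,0.06,0.8]
    - [0,0.06,1.8]
    - [0,0.06,2.8]
    - [0,0.06,3.6]
    - [0,0.06,3.82]
  turn: [0,0,0,0,0]
  jaw: [1,1,1,1,0.8]

```text
time: 26.3
position: [0.4127, -0.269, 0.0608]
tool_rot: [-3.139, -0.005, 0.006]
ft_force: [-0.1, 0.6, -0.5]
grip_width: 0.961
```

Request:
move_arm:
  dp:
    - [0,0,0]
    - [0,0,0]
    - [0,0,0]
    - [0,0,0]
    - [0,0,0]
  turn: [0,0,0,0,0]
  jaw: [0.5,0.3,0.1,0,-0.1]
  grip_force: 20

```text
time: 26.8
position: [0.4143, -0.272, 0.0638]
tool_rot: [3.141, 0.0, 0.002]
ft_force: [0.4, 0.3, -0.1]
grip_width: 0.539
```

Request:
move_arm:
  dp:
    - [0,0,0]
    - [0,0,0]
    - [0,0,0]
    - [0,0,0]
    - [0,0,0]
  turn: [0,0,0,0,0]
  jaw: [-0.15,-0.15,-0.15,-0.15,-0.2]

```text
time: 27.3
position: [0.4139, -0.2715, 0.063]
tool_rot: [-3.141, -0.0, 0.0]
ft_force: [0.4, 0.8, 0.1]
grip_width: 0.413
```

Request:
move_arm:
  dp:
    - [0,0,0]
    - [0,0,0]
    - [0,0,0]
    - [0,0,0]
    - [0,0,0]
  turn: [0,0,0,0,0]
  jaw: [-0.3,-0.3,-0.3,-0.3,-0.3]

```text
time: 27.8
position: [0.4139, -0.2716, 0.063]
tool_rot: [-3.141, -0.0, 0.0]
ft_force: [0.8, 0.6, 0.7]
grip_width: 0.394
```

Request:
move_arm:
  dp:
    - [0,0,0]
    - [0,0,0]
    - [0,0,-0.1]
    - [0,0,-0.3]
    - [0,0,-0.4]
  turn: [0,0,0,0,0]
  jaw: [-1,-1,-1,-1,-1]
  grip_force: 30

```text
time: 28.3
position: [0.4141, -0.272, 0.0756]
tool_rot: [3.141, 0.0, 0.001]
ft_force: [-0.5, -0.5, -2.2]
grip_width: 0.39
```

Amber is held at 0.39, which is 34 mm and matches the cap. Lifting it and carrying it to the black stand, turning the jaws along x to keep clear of the machine.

Request:
move_arm:
  dp:
    - [0,0,-0.5]
    - [0,0,-1.3]
    - [0,0,-2.2]
    - [0,0,-3.0]
    - [0,0,-3.4]
  turn: [0,0,0,0,0]
  jaw: [-1,-1,-1,-1,-1]

```text
time: 28.8
position: [0.415, -0.2724, 0.1796]
tool_rot: [3.139, 0.0, 0.005]
ft_force: [1.3, -0.3, -2.8]
grip_width: 0.39
```

Request:
move_arm:
  dp:
    - [0.2,-0.7,0]
    - [0.3,-1.9,0]
    - [0.4,-3.1,0]
    - [0.5,-4.3,0]
    - [0.5,-5.5,0]
  turn: [0,0,0,0,0]
  jaw: [-1,-1,-1,-1,-1]

```text
time: 29.3
position: [0.4287, -0.1051, 0.1766]
tool_rot: [-3.142, -0.0, 0.0]
ft_force: [0.8, 0.8, -2.4]
grip_width: 0.39
```

Request:
move_arm:
  dp:
    - [0,-1.2,0]
    - [0,-2.4,0]
    - [0,-3.6,0]
    - [0,-4.8,0]
    - [0,-6,0]
  turn: [0,0,0,0,0]
  jaw: [-1,-1,-1,-1,-1]

```text
time: 29.8
position: [0.4283, 0.0746, 0.1767]
tool_rot: [3.141, 0.0, -0.0]
ft_force: [0.6, 0.4, -2.4]
grip_width: 0.391
```

Request:
move_arm:
  dp:
    - [0,-0.8,0]
    - [0,-1.5,0]
    - [0,-1.9,0]
    - [0,-1.9,0]
    - [0,-1.9,0]
  turn: [-1.2,-2.8,-4.4,-6,-7.5]
  jaw: [-1,-1,-1,-1,-1]

```text
time: 30.3
position: [0.4284, 0.1308, 0.1766]
tool_rot: [2.971, 1.021, -0.001]
ft_force: [0.6, -1.0, -2.1]
grip_width: 0.391
```

Request:
move_arm:
  dp:
    - [0,0,0]
    - [0,0,0]
    - [0,0,0]
    - [0,0,0]
    - [0,0,0]
  turn: [-1.6,-3.2,-4.8,-6.4,-8]
  jaw: [-1,-1,-1,-1,-1]

```text
time: 30.8
position: [0.4284, 0.1302, 0.1766]
tool_rot: [-2.444, -1.974, 0.001]
ft_force: [0.1, 0.4, -1.7]
grip_width: 0.392
```

Request:
move_arm:
  dp:
    - [0,0,0]
    - [0,0,0]
    - [0,0,0]
    - [0,0,0]
  turn: [-1.5,-2.5,-2.5,-2.5]
  jaw: [-1,-1,-1,-1]

```text
time: 31.2
position: [0.4286, 0.1303, 0.1767]
tool_rot: [-2.223, -2.219, 0.001]
ft_force: [-0.2, -0.3, -2.6]
grip_width: 0.395
```

Request:
move_arm:
  dp:
    - [0,1.1,0]
    - [0,2.4,0]
    - [0,3.8,0]
    - [0,5.2,0]
    - [0,6.1,0]
  turn: [0,0,0,0,0]
  jaw: [-1,-1,-1,-1,-1]

```text
time: 31.7
position: [0.6146, 0.1291, 0.1758]
tool_rot: [-2.226, -2.216, -0.0]
ft_force: [-0.4, -0.2, -1.7]
grip_width: 0.393
```

```bash
python3 - <<'E'
from h import *
for i in range(5): im=ctrl.get_image("wrist")
s=ctrl.get_state();print(s["position"],s["tool_rot"],s["grip_width"],s["joint_positions"].round(2));info=ctrl.camera_info("wrist")
cv2.imwrite("pics/w13.png",im[:,:,::-1])
for t in ("stand_amber","amber_mid","stand_dark","stand_tube","vial_mid","tube_mid"):
  for d in ctrl.look_for("wrist",t)[:2]:
    print(t,round(d["confidence"],2),np.round(d["rect"]).tolist(),onz("wrist",d["rect"][:2],.003,info).round(4))
E
```

```text
[0.61089115 0.13068568 0.17643287] [-2.22067712e+00 -2.22011516e+00  1.71685198e-03] 0.39463436919026346 [ 0.34  0.37 -0.75  1.52  0.25  1.36 -0.43]
stand_amber 0.64 [297.0, 174.0, 86.0, 78.0] [0.6331 0.1377 0.003 ]
amber_mid 0.89 [280.0, 233.0, 88.0, 114.0] [0.6139 0.0664 0.003 ]
stand_dark 0.87 [153.0, 38.0, 91.0, 74.0] [0.4855 0.2766 0.003 ]
stand_dark 0.3 [270.0, 18.0, 77.0, 37.0] [0.6034 0.294  0.003 ]
stand_tube 0.86 [272.0, 18.0, 75.0, 36.0] [0.6049 0.2945 0.003 ]
vial_mid 0.79 [139.0, 169.0, 50.0, 40.0] [0.4546 0.1429 0.003 ]
tube_mid 0.81 [269.0, 5.0, 29.0, 10.0] [0.6023 0.3054 0.003 ]
tube_mid 0.29 [139.0, 172.0, 47.0, 34.0] [0.4549 0.1403 0.003 ]
```

View pics/w13.png

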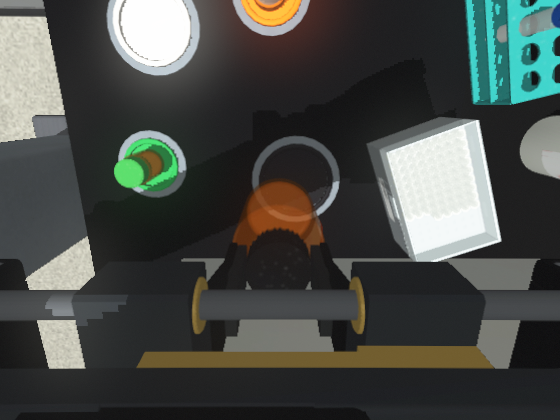

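The picture shows the bottle upright in the jaws. The black stand's foot ring is centred at (296,179), which gives about (0.632, 0.131). The vial sits in the green well at (150,163) and the tip box is clear on the right. Aligning and lowering.

Request:
move_arm:
  dp:
    - [0,0.4,0]
    - [0,0.68,0]
    - [0,0.68,1]
    - [0,0.68,2]
    - [0,0.68,2.7]
  turn: [0,0,0,0,0]
  jaw: [-1,-1,-1,-1,-1]

```text
time: 32.75
position: [0.6315, 0.1298, 0.094]
tool_rot: [-2.221, -2.221, 0.003]
ft_force: [-0.3, -0.0, -3.2]
grip_width: 0.396
```

Request:
move_arm:
  dp:
    - [0,0,0.3]
    - [0,0,0.6]
    - [0,0,0.8]
    - [0,0,0.93]
    - [0,0,0.93]
  turn: [0,0,0,0,0]
  jaw: [-1,-1,-1,-1,-1]

```text
time: 33.25
position: [0.6324, 0.1304, 0.0683]
tool_rot: [2.221, 2.222, 0.0]
ft_force: [0.1, -0.1, -3.1]
grip_width: 0.395
```

Request:
move_arm:
  dp:
    - [0,0,0]
    - [0,0,0]
    - [0,0,0]
    - [0,0,0.01]
    - [0,0,0.01]
  turn: [0,0,0,0,0]
  jaw: [-1,-1,-1,-1,-1]

```text
time: 33.75
position: [0.6322, 0.1304, 0.0679]
tool_rot: [2.221, 2.222, 0.0]
ft_force: [-0.5, 0.4, -2.6]
grip_width: 0.395
```

Still hanging free. About 2 mm to go.

Request:
move_arm:
  dp:
    - [0,0,0.02]
    - [0,0,0.04]
    - [0,0,0.06]
    - [0,0,0.07]
    - [0,0,0.07]
  turn: [0,0,0,0,0]
  jaw: [-1,-1,-1,-1,-1]

```text
time: 34.25
position: [0.6322, 0.1305, 0.0661]
tool_rot: [2.221, 2.222, 0.0]
ft_force: [-1.3, 0.2, 1.4]
grip_width: 0.395
```

Request:
move_arm:
  dp:
    - [0,0,0]
    - [0,0,0]
    - [0,0,0]
  turn: [0,0,0]
  jaw: [-1,-1,-1]

```text
time: 34.55
position: [0.6323, 0.1305, 0.0661]
tool_rot: [2.221, 2.222, 0.0]
ft_force: [-1.3, -0.5, 3.1]
grip_width: 0.39
```

Request:
move_arm:
  dp:
    - [0,0,0]
    - [0,0,0]
    - [0,0,0]
    - [0,0,0]
    - [0,0,0]
  turn: [0,0,0,0,0]
  jaw: [0.3,0.3,0.3,0.3,0.3]

```text
time: 35.05
position: [0.6323, 0.1303, 0.0656]
tool_rot: [2.221, 2.222, -0.0]
ft_force: [-0.1, 0.4, 0.7]
grip_width: 0.64
```

Request:
move_arm:
  dp:
    - [0,0,-0.4]
    - [0,0,-1.4]
    - [0,0,-2.6]
    - [0,0,-3.6]
    - [0,0,-4]
  turn: [0,0,0,0,0]
  jaw: [0.3,0.3,0.3,0.3,0.3]

```text
time: 35.55
position: [0.634, 0.1313, 0.1903]
tool_rot: [2.219, 2.219, 0.008]
ft_force: [0.1, 0.0, 0.6]
grip_width: 0.645
```

Request:
move_arm:
  dp:
    - [0,-1.3,0]
    - [0,-2.8,0]
    - [0,-4.3,0]
    - [0,-5.8,0]
    - [0,-6.7,0]
  turn: [0,0,0,0,0]
  jaw: [0.3,0.3,0.3,0.3,0.3]

```text
time: 36.05
position: [0.4279, 0.1303, 0.1849]
tool_rot: [2.22, 2.222, -0.004]
ft_force: [1.2, -0.5, 0.5]
grip_width: 0.651
```

Request:
move_arm:
  dp:
    - [0,0,0]
    - [-1,0,0]
    - [-2,0,0]
    - [-3,0,0]
    - [-4,0,0]
  turn: [1.7,3.4,5.1,6.8,8.5]
  jaw: [1,1,1,1,1]

```text
time: 36.55
position: [0.4308, 0.0093, 0.1856]
tool_rot: [2.878, 1.257, -0.001]
ft_force: [0.0, -0.6, -0.1]
grip_width: 0.974
```

```bash
python3 - <<'E'
from h import *
for i in range(4): im=ctrl.get_image("wrist")
s=ctrl.get_state();print(s["position"],s["tool_rot"],s["grip_width"])
im=ctrl.get_image("top");cv2.imwrite("pics/t14.png",im[:,:,::-1])
for t in ("amber_mid","stand_amber","vial_mid","stand_vial","tube_mid","stand_tube","dark_mid"):
  for d in ctrl.look_for("top",t)[:2]:print(t,round(d["confidence"],2),np.round(d["rect"],1).tolist())
for n,c in (("amber",(.631,.130,.105+.003)),("vial",(.471,.1475,.061)),("tube",(.605,.315,.118)),("dark",(.425,-.405,.09))): print(n,proj("top",c).round(1))
E
```

```text
[0.43091608 0.01012162 0.18547323] [-2.87511232e+00 -1.26478959e+00  5.90432161e-04] 0.9988143189725955
amber_mid 0.73 [236.6, 209.2, 18.2, 18.6]
stand_amber 0.96 [240.8, 212.9, 28.9, 24.8]
vial_mid 0.44 [233.6, 258.9, 11.1, 10.9]
stand_vial 0.67 [235.3, 259.4, 21.7, 24.8]
tube_mid 0.46 [178.8, 217.2, 13.7, 12.5]
stand_tube 0.55 [182.8, 219.7, 24.6, 22.6]
stand_tube 0.48 [158.9, 191.2, 17.6, 19.1]
dark_mid 0.6 [413.9, 267.9, 11.6, 19.5]
amber [[238.2 203.8]]
vial [[234.  257.8]]
tube [[176.7 212.7]]
dark [[417.6 268.6]]
```

Request:
move_arm:
  dp:
    - [-0.8,0.75,0]
    - [-1.7,1.55,0]
    - [-2.6,2.4,0]
    - [-3.5,3.2,0]
    - [-4.18,3.83,0]
  turn: [1.7,3.4,5.1,6.8,8.5]
  jaw: [1,1,1,1,1]

```text
time: 37.65
position: [0.4309, -0.162, 0.1857]
tool_rot: [3.139, 0.126, -0.0]
ft_force: [-0.0, 0.5, -0.2]
grip_width: 0.997
```

```bash
python3 - <<'E'
from h import *
for i in range(2): im=ctrl.get_image("wrist")
s=ctrl.get_state();print(s["position"],s["tool_rot"],s["grip_width"])
E
```

```text
[ 0.4304998  -0.16399491  0.1853913 ] [ 3.13877661e+00  1.23559007e-01 -7.79998518e-04] 0.9983540264108338
```

Request:
move_arm:
  dp:
    - [-0.1,1.5,0]
    - [-0.3,3.1,0]
    - [-0.5,4.7,0]
    - [-0.7,6.3,0]
    - [-0.81,7.9,0]
  turn: [0.9,0.9,0.9,0.9,0.9]
  jaw: [1,1,1,1,1]

```text
time: 38.25
position: [0.428, -0.399, 0.1859]
tool_rot: [3.142, 0.018, 0.0]
ft_force: [0.5, -0.1, 1.5]
grip_width: 1.001
```

```bash
python3 - <<'E'
from h import *
for i in range(5): im=ctrl.get_image("wrist")
s=ctrl.get_state();print(s["position"],s["tool_rot"],s["grip_width"]);info=ctrl.camera_info("wrist")
g=im.min(2).astype(int);m=((g>190)*255).astype(np.uint8);m[:150]=0;m[240:]=0;m[:,:230]=0;m[:,345:]=0
n,l,st,c=cv2.connectedComponentsWithStats(m);k=1+st[1:,4].argmax();print(st[k],c[k],onz("wrist",c[k],.09,info))
print(proj("wrist",[.425,-.405,.09],info), [np.round(d["rect"]) for d in ctrl.look_for("wrist","dark_mid")])
E
```

```text
[ 0.42858196 -0.39637859  0.18538428] [-3.13977602e+00 -1.75326267e-02 -1.79457783e-04] 1.0016001693792604
[269 185  35  33 903] [286.3654485  200.92912514] [ 0.42700515 -0.40301377  0.09      ]
[[288.49530812 203.05972199]] [array([285., 190.,  47.,  52.])]
```

Request:
move_arm:
  dp:
    - [-0.08,0.25,0.6]
    - [-0.08,0.25,1.8]
    - [-0.08,0.25,3.2]
    - [-0.08,0.25,4.3]
    - [-0.08,0.25,4.58]
  turn: [0,0,0,0,0]
  jaw: [1,1,1,1,0.8]

```text
time: 39.05
position: [0.424, -0.4014, 0.045]
tool_rot: [-3.137, -0.019, 0.007]
ft_force: [-0.3, -0.9, 0.2]
grip_width: 0.961
```

Request:
move_arm:
  dp:
    - [0,0,0]
    - [0,0,0]
    - [0,0,0]
    - [0,0,0]
    - [0,0,0]
  turn: [0,0,0,0,0]
  jaw: [0.5,0.3,0.1,0,-0.1]
  grip_force: 20

```text
time: 39.55
position: [0.426, -0.4061, 0.0495]
tool_rot: [3.14, 0.014, 0.002]
ft_force: [-0.9, -0.3, -0.5]
grip_width: 0.541
```

Request:
move_arm:
  dp:
    - [0,0,0]
    - [0,0,0]
    - [0,0,0]
    - [0,0,0]
    - [0,0,0]
  turn: [0,0,0,0,0]
  jaw: [-0.2,-0.2,-0.25,-0.3,-0.3]

```text
time: 40.05
position: [0.4255, -0.4055, 0.0483]
tool_rot: [3.142, 0.014, -0.0]
ft_force: [0.4, 0.3, -0.5]
grip_width: 0.374
```

Request:
move_arm:
  dp:
    - [0,0,0]
    - [0,0,0]
    - [0,0,0]
    - [0,0,0]
    - [0,0,0]
  turn: [0,0,0,0,0]
  jaw: [-0.35,-0.35,-0.35,-0.35,-0.35]

```text
time: 40.55
position: [0.4255, -0.4055, 0.0483]
tool_rot: [3.142, 0.014, -0.0]
ft_force: [-0.0, 0.2, -0.7]
grip_width: 0.379
```

Request:
move_arm:
  dp:
    - [0,0,0]
    - [0,0,0]
    - [0,0,-0.1]
    - [0,0,-0.3]
    - [0,0,-0.4]
  turn: [0,0,0,0,0]
  jaw: [-1,-1,-1,-1,-1]
  grip_force: 30

```text
time: 41.05
position: [0.4257, -0.4058, 0.0612]
tool_rot: [3.141, 0.014, 0.001]
ft_force: [-0.1, -0.6, -1.4]
grip_width: 0.368
```

Request:
move_arm:
  dp:
    - [0,0,-0.5]
    - [0,0,-1.3]
    - [0,0,-2.2]
    - [0,0,-3.0]
    - [0,0,-3.4]
  turn: [0,0,0,0,0]
  jaw: [-1,-1,-1,-1,-1]

```text
time: 41.55
position: [0.4267, -0.4065, 0.1661]
tool_rot: [3.138, 0.014, 0.005]
ft_force: [1.0, -0.4, -1.6]
grip_width: 0.374
```

Request:
move_arm:
  dp:
    - [0,-0.7,0]
    - [0,-1.9,0]
    - [0,-3.1,0]
    - [0,-4.3,0]
    - [0.1,-5.5,0]
  turn: [0,0,0,0,0]
  jaw: [-1,-1,-1,-1,-1]

```text
time: 42.05
position: [0.4264, -0.239, 0.1624]
tool_rot: [3.141, 0.013, -0.001]
ft_force: [0.9, -0.2, -0.6]
grip_width: 0.376
```

Request:
move_arm:
  dp:
    - [0,-1.2,0]
    - [0,-2.4,0]
    - [0,-3.6,0]
    - [0,-4.8,0]
    - [0.1,-6,0]
  turn: [0,0,0,0,0]
  jaw: [-1,-1,-1,-1,-1]

```text
time: 42.55
position: [0.4278, -0.0591, 0.1625]
tool_rot: [3.141, 0.014, -0.0]
ft_force: [1.2, -0.7, -0.6]
grip_width: 0.37
```

Request:
move_arm:
  dp:
    - [0,-1.2,0]
    - [0,-2.4,0]
    - [0,-3.6,0]
    - [0,-4.8,0]
    - [0,-6,0]
  turn: [0,0,0,0,0]
  jaw: [-1,-1,-1,-1,-1]

```text
time: 43.05
position: [0.4264, 0.1209, 0.1626]
tool_rot: [3.14, 0.014, 0.001]
ft_force: [1.0, 0.1, -0.7]
grip_width: 0.372
```

Request:
move_arm:
  dp:
    - [0.2,-1.2,0]
    - [0.7,-2.6,0]
    - [1.3,-4,0]
    - [1.9,-5.1,0]
    - [2.1,-5.5,0]
  turn: [0,0,0,0,0]
  jaw: [-1,-1,-1,-1,-1]

```text
time: 43.55
position: [0.4885, 0.2889, 0.1619]
tool_rot: [-3.138, -0.019, 0.003]
ft_force: [0.3, 0.0, -1.6]
grip_width: 0.372
```

```bash
python3 - <<'E'
from h import *
for i in range(5): im=ctrl.get_image("wrist")
s=ctrl.get_state();print(s["position"],s["tool_rot"],s["grip_width"],s["joint_positions"].round(2));info=ctrl.camera_info("wrist")
cv2.imwrite("pics/w15.png",im[:,:,::-1])
th=np.linspace(0,2*np.pi,90)
q=proj("wrist",np.c_[.4885+.046*np.cos(th),.286+.046*np.sin(th),0*th+.003],info);print(q.min(0),q.max(0))
for d in ctrl.look_for("wrist","stand_dark")[:2]: print(np.round(d["rect"]),d["confidence"])
for p in q: cv2.circle(im,tuple(int(v) for v in p),1,(255,0,0),-1)
cv2.imwrite("pics/w15.png",im[:,:,::-1])
E
```

```text
[0.48795523 0.28395548 0.16215889] [ 3.14002792e+00  1.30526840e-02 -6.19749382e-04] 0.37125674946488885 [ 0.32  0.32 -1.06  1.68  0.29  1.31 -2.36]
[234.65277396 139.9250224 ] [318.63106466 221.97555353]
```

View pics/w15.png

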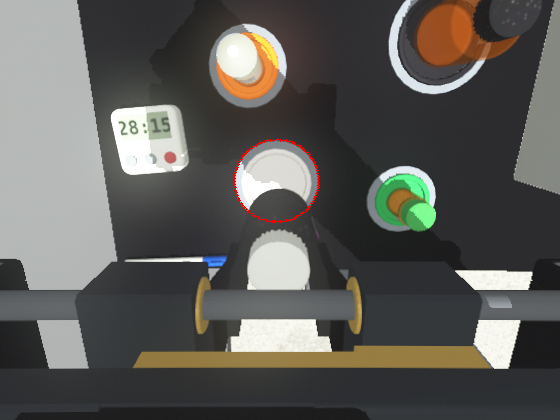

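The drawn ring (red) fits the white stand's foot. The dark bottle is upright in the jaws, and tube, vial and amber all stand in their wells. Lowering. That is all 16 pictures.

Request:
move_arm:
  dp:
    - [0,-0.06,0.6]
    - [0,-0.06,1.4]
    - [0,-0.06,2.2]
    - [0,-0.06,3]
    - [0,-0.06,3.3]
  turn: [0,0,0,0,0]
  jaw: [-1,-1,-1,-1,-1]

```text
time: 44.35
position: [0.4873, 0.2841, 0.0615]
tool_rot: [3.138, 0.011, -0.003]
ft_force: [-0.3, -0.1, -1.4]
grip_width: 0.376
```

Request:
move_arm:
  dp:
    - [0,0,0.1]
    - [0,0,0.2]
    - [0,0,0.3]
    - [0,0,0.35]
    - [0,0,0.35]
  turn: [0,0,0,0,0]
  jaw: [-1,-1,-1,-1,-1]

```text
time: 44.85
position: [0.4884, 0.287, 0.0531]
tool_rot: [-3.142, -0.014, -0.001]
ft_force: [0.0, -0.7, -0.8]
grip_width: 0.377
```

Request:
move_arm:
  dp:
    - [0,0,0]
    - [0,0,0]
    - [0,0,0.02]
    - [0,0,0.03]
    - [0,0,0.03]
  turn: [0,0,0,0,0]
  jaw: [-1,-1,-1,-1,-1]

```text
time: 45.35
position: [0.4882, 0.2869, 0.0518]
tool_rot: [3.141, 0.014, -0.0]
ft_force: [0.2, 0.1, -0.5]
grip_width: 0.377
```

Request:
move_arm:
  dp:
    - [0,0,0.02]
    - [0,0,0.03]
    - [0,0,0.03]
    - [0,0,0.03]
    - [0,0,0.03]
  turn: [0,0,0,0,0]
  jaw: [-1,-1,-1,-1,-1]

```text
time: 45.85
position: [0.4885, 0.287, 0.0513]
tool_rot: [-3.142, -0.014, -0.001]
ft_force: [-1.2, -0.2, 2.4]
grip_width: 0.37
```

Request:
move_arm:
  dp:
    - [0,0,0]
    - [0,0,0]
    - [0,0,0]
    - [0,0,0]
    - [0,0,0]
  turn: [0,0,0,0,0]
  jaw: [0.3,0.3,0.3,0.3,0.3]

```text
time: 46.35
position: [0.4882, 0.2868, 0.0509]
tool_rot: [3.141, 0.014, -0.0]
ft_force: [0.4, -0.5, -0.7]
grip_width: 0.637
```

Request:
move_arm:
  dp:
    - [0,0,-0.4]
    - [0,0,-1.4]
    - [0,0,-2.6]
    - [0,0,-3.6]
    - [0,0,-4.2]
  turn: [0,0,0,0,0]
  jaw: [0.3,0.3,0.3,0.3,0.3]

```text
time: 46.85
position: [0.4891, 0.2881, 0.1806]
tool_rot: [-3.14, -0.015, -0.006]
ft_force: [0.1, 1.3, -0.3]
grip_width: 0.654
```

Request:
move_arm:
  dp:
    - [-0.6,0.9,0]
    - [-1.2,2.2,0]
    - [-1.7,3.6,0]
    - [-1.8,5,0]
    - [-1.9,6.4,0]
  turn: [0,0,0,0,0]
  jaw: [0.3,0.3,0.3,0.3,0.3]

```text
time: 47.35
position: [0.4327, 0.093, 0.178]
tool_rot: [3.139, 0.015, 0.004]
ft_force: [1.4, -0.3, -0.3]
grip_width: 0.649
```

Request:
move_arm:
  dp:
    - [0,1.2,0]
    - [0,2.4,0]
    - [0,3.6,0]
    - [0,4.5,0]
    - [0,4.5,0]
  turn: [0,0,0,0,0]
  jaw: [0.3,0.3,0.3,0.3,0.3]

```text
time: 47.85
position: [0.434, -0.0444, 0.1776]
tool_rot: [3.14, 0.005, 0.001]
ft_force: [-0.2, -0.8, -0.4]
grip_width: 0.653
```

```bash
python3 - <<'E'
from h import *
for i in range(3): im=ctrl.get_image("top")
s=ctrl.get_state();print(s["position"],s["ft_force"],s["grip_width"])
S={"vial":(.471,.1475,.061,.032),"dark":(.4885,.286,.093,.048),"amber":(.632,.131,.108,.056),"tube":(.606,.315,.118,.033)}
for cam in("top","scene"):
  ctrl.get_image(cam)
  for n,(x,y,z,w) in S.items():
    th=np.linspace(0,2*np.pi,40);r=w/2
    P=np.vstack([np.c_[x+r*np.cos(th),y+r*np.sin(th),0*th+.003],np.c_[x+r*.6*np.cos(th),y+r*.6*np.sin(th),0*th+z]])
    q=proj(cam,P);c=(q.min(0)+q.max(0))/2
    print(cam,n,"exp",np.r_[c,np.ptp(q,0)].round(1),"seen",[(round(d["confidence"],2),np.round(d["rect"],1).tolist()) for d in ctrl.look_for(cam,n+"_mid")[:2]])
  print([(t,np.round(d["rect"],1).tolist()) for t in("timer","tips") for d in ctrl.look_for(cam,t)[:1]])
E
```

```text
[ 0.43444087 -0.03943836  0.17752215] [0.33925216 0.40123552 0.95404817] 0.6492181914072788
top vial exp [235.6 259.7  10.   10.1] seen [(0.44, [234.8, 258.1, 10.3, 8.3])]
top dark exp [191.1 254.9  17.4  15.6] seen [(0.77, [190.0, 253.9, 13.8, 15.9])]
top amber exp [240.4 208.4  17.2  20.7] seen [(0.6, [237.8, 207.6, 13.4, 22.1]), (0.26, [180.9, 219.1, 21.3, 25.8])]
top tube exp [181.1 216.7  15.5  15.2] seen [(0.56, [179.8, 217.5, 11.9, 14.8])]
[('timer', [150.2, 243.9, 27.3, 21.6]), ('tips', [238.8, 164.6, 43.2, 39.0])]
scene vial exp [233.7 201.5   9.6  16.1] seen []
scene dark exp [220.1 170.3  14.5  24.7] seen [(0.62, [214.4, 164.5, 7.2, 12.4])]
scene amber exp [276.1 180.9  15.7  29.4] seen []
scene tube exp [244.5 149.4  10.3  27.2] seen []
[('tips', [231.0, 210.1, 26.0, 14.4])]
```

In the top view all four match upright, seated outlines to within about 1–3 px, and the timer and tip box are where they were. Handing in.

```bash
python3 -c "
from bench import ctrl
print(ctrl.close_job())"
```

```text
the job is handed in; nothing more can be done
None
```

I set the tube, vial, amber bottle and dark bottle on the orange (larger), green, black and white stands, then handed the job in at about 48 s of robot time. No verdict is reported.

**Checks that agreed:**
- Each item touched down within about 1 mm of its expected seated height before I released it.
- In the last top view, all four matched upright, seated outlines to within about 1–3 px (roughly 3–8 mm, inside the 12 mm limit).
- The timer and tip box showed no shift beyond about 2 px (roughly 5 mm).
- The arm was clear of everything at the end.

**Checks that failed or disagreed:**
- **Vial grasp:** the first attempt slipped off the top of the cap, pressing down with about 13 N. The vial stayed upright, and I gripped it again lower down. The closed fingertips appeared about 24 mm higher than the stated TCP, so I gripped the two bottles by their caps.
- **Scene camera:** the last look from there was inconclusive. The arm hid most of the stands, and only a partial view of the dark bottle was found, so the end positions rest on the top view and the earlier wrist pictures.

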